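Clamp the nursery camera with the slip-clutch knob

ROBOT

A 6-joint arm with a two-finger parallel gripper is mounted at the origin on the work surface. World frame = base frame: x ahead of the robot, y to its left, z up, the work surface at z = 0. Lengths are in m, angles in rad, forces in N, time in s.
With the tool pointing down it reaches from about 0.25 to 0.775 m from the base axis. Payload 4 kg.
Tool frame: the origin (TCP) lies at the centre of the arm's flange, where the gripper is bolted on; the fingertips stand 199 mm ahead of it and the grasp point (between the pads) lies 180 mm ahead of it; z points along the fingers, y is the line along which they close (so a half turn about z gives the same grasp; the last joint's range is limited). The gripper opens to 94 mm and grips with 3 to 60 N. Pads are 16 mm wide; open, the fingers measure 119 mm over their backs; the gripper's body (75 mm by 177 mm) begins 78 mm behind the grasp point.
Start: joints at [-1.232, 0.087, 1.371, -0, 1.684, -0.103], TCP at [0.235, -0.497, 0.405] pointing down, gripper open.
Joint ranges: [-3.1, 3.1], [-0.76, 2.03], [0.27, 2.55], [-1.08, 4.22], [0.17, 2.65], [-2.57, 2.57]. Speed limits (rad/s): [2.79, 2.79, 3.14, 3.14, 3.14, 3.14].

INTERFACE

Orientations are given as [roll, pitch, yaw] about the fixed x, y, z axes, in that order (R = Rz(yaw) Ry(pitch) Rx(roll)).
In Python, from bench import robot, eyes, models gives the robot as it stands.
- The arm moves only by the tool step_arm, never from a script. Its argument "commands" is a list that holds one entry, the list of rows, each a list of 7 numbers: the shift along the tool's x, y, z in mm, then the turn, a rotation vector about the tool's x, y, z in rad, then the finger opening in mm, from 0 to 94. In form: [[[tx, ty, tz, wx, wy, wz, gripper], ...]]. A call has 1 to 20 rows; each row shifts and turns the commanded pose from where the row before left it, along the tool's axes as they then stand; what a row does not reach is not made up. A row lasts 1/8 s, in which the tool goes at most 62.5 mm and 10.7 degrees, less where a joint would pass 70% of its speed; a pose out of reach is approached as far as the arm can. A call is refused whole if a number of a shift passes 62.5 or a number of a turn 0.188, either way. A call with a gripper value outside its range is refused whole. The fingers move at their own pace and stop on an object; the grip force is fixed at half the most. Time passes only in rows, so rows that do not move let the fingers close. It gives the time, the measured TCP pose, the force, the opening and the grip force at its end, in the units of the state.
- robot.get_obs(): the state, without advancing time (a new reading comes with each control period).
- eyes.snapshot(name): name is "scene" or "top"; returns a dict with "color" (480x640x3 uint8, red, green, blue), "camera_matrix" (3x3 intrinsics, pixels), "D" ([k1, k2, p1, p2, k3] as OpenCV has them; the pictures are not rectified), "eye" and "rotation" of the camera in the world. Camera axes: x right, y up, looking along -z (the intrinsics and any distortion apply to the point x, -y, -z); pixel columns grow to the right and rows downward; lengths in m; the calibration is good to about 2 mm. A picture is of the moment at which its call begins. There is no depth.
- robot.close_job(): hands the job in; it is judged then, once.
Trained networks look in a picture, given as the dict that the camera call returned (one of the last four; its "shot" number tells which), for a name from the list of things; names that differ only in an ending like _2 or _b are one class to them, and where a whole thing is asked for, a point or a joint stands for the part that bears it (a point fixed in the world has none). Each returns a list of dicts, best first, with "confidence" (0 to 1); they miss things now and then, are a little off and sometimes report something else, mostly with a low value. They report only what shows in the picture. A call takes as long as a camera call. They do not tell look-alikes from the thing itself.
- models.masks_of(picture, query): "mask" (480x640 bool, what is visible of it) and "xy" ([column, row] in pixels, amid what is visible of it).
- models.tip_of(picture, query): "xy" ([column, row] in pixels: a listed point, or the origin of a listed thing).
The state is a dict: "time": time; "joint_positions": joint angles; "qvel": joint speeds; "joint_torque": joint torques, N m; "tool_pos": TCP position; "ee_rot": TCP orientation; "wrist_force": force on the tool from outside, world axes, zero at the start; "wrist_torque": the same for the moment, N m; "width": finger opening in m; "finger_force": force on a finger pad.
Only numpy, scipy, OpenCV 4.12 (cv2) and the standard library are available. Lean on these libraries where they do the work, as an engineer would, in place of code of your own. Each camera call takes 0.05 s, during which the arm holds its last target. There are 200 camera calls.

TASK

Put the baby camera on the clamp's metal base and slide its flat foot, toe first, under the clamp's pad until the toe gently meets the rubber backstop. Then turn the orange knob clockwise (seen from above) until its slip clutch is felt to give, go on just far enough to be sure (15 to 45 degrees of slipping, never as much as 60), and let go with the camera held tight. Do not shove the camera hard against the backstop, and leave the rabbit, cups and wooden box where they are.

Things in the scene. Friction and masses are not known exactly. Their poses are not given: they have to be found in the camera images.
- clamp: Mint-green C-clamp fixed to the nightstand. Origin on the vertical screw axis at table level; x points into the mouth (the foot enters along +x), z up. Aluminium base 6 mm thick, x=-160 to 45, y=+-37 mm. Guide cheeks at x=-15 to 15 mm leave a 52 mm channel, tops at z=16. Overhanging arm 36 mm wide, x=-22 to 45, z=32 to 48 mm; column behind x=19 mm.
- backstop: Black rubber stop in the back of the clamp's mouth, 40 mm wide, from z=6 to 26 mm. Its front face, which the toe must meet, is the plane x=16 mm of the clamp's frame; this body's origin lies 2 mm behind that face, on the clamp's axis, at z=6 mm.
- pad: Round rubber pressure pad, 22 mm across, under the arm on the screw axis; origin at the centre of its underside. Turning the knob clockwise drives it straight down by a coarse thread. It starts 3 to 10 mm above the top of a foot on the base (foot top z=14 mm), meets it after 0.6 to 2 rad of turning, yields about 2 mm over the next 0.4 rad, and then the screw comes up hard.
- knob_grip (a point): Grip point on the vertical axis of the round orange ribbed knob, 80 mm above the table; take it from above. Knob 48 mm across, z=58 to 92 mm, white line on top. Clockwise from above tightens: about 0.1 N m or less until the screw comes up hard, then rising over 0.3 rad (the cap is springy) to 0.36 N m, where the clutch slips steadily, no jolts. Slip starts after 1.3 to 2.7 rad; let go, it stays.
- clutch (a joint): How far the clutch has slipped, rad: 0 while the knob drives the screw, growing as it slips in tightening. It is not the turning of the knob itself. 0.25 to 0.8 is right; 1.05 or more is overwound.
- camera: White baby camera, 0.15 to 0.26 kg. Origin under the middle of its housing, at the foot's underside. The flat foot is 44 mm wide (y), 8 mm thick, and runs from x=-26 to the toe at x=+104 mm. The housing, 40 mm (x) by 44 mm (y), z=14 to 60 mm, stands over the origin on a short neck; its round black lens faces -x. It starts upright on the nightstand, left or right of the clamp.
- camera_grip (a point): Centre of the camera's housing, 42 mm above the foot's underside: grip here from above across the 44 mm width (along the camera's y).
- camera_toe (a point): Middle of the toe edge of the camera's foot, on its underside, 104 mm ahead of the camera's origin.
- rabbit: Ceramic rabbit figurine, 60 mm across, 97 mm tall; origin under its centre. Leave alone.
- stacking_cup: Orange plastic stacking cup, 68 mm across, 55 mm tall; origin under its centre. Leave alone.
- sippy_cup: Stainless sippy cup with mint lid and two handles, 114 mm over the handles (y), 118 mm tall; origin under its centre. Leave alone.
- wooden_box: Small wooden box with sliding lid, 75 (x) by 120 (y) by 46 mm; origin under its centre. Leave alone.
Things that resemble listed ones, but are neither listed nor needed, are in the scene too. Leave any green look-alike of the camera alone. There is more than one size of the clamp; the job needs the smaller.

How it is judged:
On the way, in this order (a step that is already met when the one before it is completed fails the run):
1. the camera's foot lies on the base, under the pad, its toe against the backstop (x of camera_toe in the frame of clamp between 0.0135 and 0.019 m and y of camera_toe in the frame of clamp between -0.006 and 0.006 m and z of camera_toe in the frame of clamp between 0.003 and 0.009 m and angle between the x axis of camera and the x axis of clamp, either way round below 0.12 rad and angle between camera's own z axis and vertical below 0.06 rad), for 0.2 s.
2. the pad presses on the foot and the clutch has slipped (value of joint clutch above 0.17 rad and contact force between pad and camera above 4 N), for 0.1 s.
At the end, for the whole second after the job is handed in: The camera stands at rest on the clamp's base, its toe within 2.5 mm of the backstop, within 6 mm of the clamp's middle line and 0.12 rad of its direction, upright; the pad presses on the foot with more than 4 N, and the clutch has slipped by more than 0.17 rad (and never by more than 1.05 rad) (all of step 1 and all of step 2 and linear speed of camera below 0.01 m/s); the robot touches nothing.
It fails at once if the camera is shoved against the backstop with more than 15 N (contact force between camera and backstop above 15 N).
It fails at once if the clutch is overwound: slipped more than 1.05 rad (value of joint clutch above 1.05 rad).
It fails at once if the rabbit, a cup or the wooden box is moved by more than 15 mm or tipped (distance of any of rabbit, stacking_cup, sippy_cup, wooden_box from where it was at the start of the episode above 0.015 m or angle between any of rabbit, stacking_cup, sippy_cup, wooden_box's own z axis and vertical above 0.3 rad).
It also fails if it takes over 72 s, if anything falls off the work surface, if the arm or the gripper's body presses on something with over 40 N, if the wrist force passes 120 N, or if a joint passes its speed limit or range.

## Working session

There is one attempt and no reset: what is moved stays moved. The work goes in short steps, Python scripts to look and compute and a tool call to move; the robot and the scene stay as the last step left them, time stands still between calls to the robot, and variables do not carry over. Pictures are saved under pics/ and viewed, at most 10 in all, crops included, and the job is handed in when it is done.

Besides the shell and the picture viewer there is one more tool, called after "Call:" in YAML: its name, and indented under it one key for each argument. step_arm: Moves the arm, as the interface text tells. Its arguments: {"type":"object","properties":{"commands":{"type":"array"}},"required":["commands"]}

```bash
mkdir -p pics
cat > h.py <<'E'
import numpy as np, cv2
from bench import robot, eyes, models
from scipy.spatial.transform import Rotation as R
def ray(p,xy):
    u=cv2.undistortPoints(np.array([[xy]],float),np.array(p["camera_matrix"],float),np.array(p["D"],float))[0,0]
    d=np.array(p["rotation"])@np.array([u[0],-u[1],-1.]); return np.array(p["eye"]),d
def atz(p,xy,z):
    e,d=ray(p,xy); return e+d*(z-e[2])/d[2]
def proj(p,X):
    X=np.atleast_2d(X); c=(X-np.array(p["eye"]))@np.array(p["rotation"]); c=c*[1,-1,-1]
    return cv2.projectPoints(c,np.zeros(3),np.zeros(3),np.array(p["camera_matrix"],float),np.array(p["D"],float))[0][:,0]
def save(p,n): cv2.imwrite("pics/"+n,p["color"][:,:,::-1])
E
python3 - <<'E'
from h import *
o=robot.get_obs(); print(o)
for n in("scene","top"):
    p=eyes.snapshot(n); save(p,n+"0.png"); print(n,p["eye"],p["shot"])
    for q,z in (("clamp",0),("camera",0),("knob_grip",.08),("camera_grip",.042),("camera_toe",0),("backstop",.006),("pad",.02),("rabbit",0),("stacking_cup",0),("sippy_cup",0),("wooden_box",0)):
        for r in models.tip_of(p,q): print(q,round(r["confidence"],2),np.round(r["xy"],1),atz(p,r["xy"],z).round(4))
E
```

```text
{'time': 0.0, 'joint_positions': array([-1.23211091e+00,  8.79295731e-02,  1.37225588e+00,  2.03811263e-05,
        1.68361002e+00, -1.03098668e-01]), 'qvel': array([-0.00226002, -0.00075288, -0.00043063, -0.00122085, -0.00033193,
       -0.00131144]), 'joint_torque': array([-2.15231994e-03, -3.40184963e+01, -3.02433443e+01,  7.15267262e-02,
        3.29796073e-02, -1.57827499e-04]), 'tool_pos': array([ 0.23511279, -0.49707976,  0.40351678]), 'ee_rot': array([-3.13940361e+00, -2.46855345e-04,  4.41786084e-01]), 'wrist_force': array([-0.00980044, -0.32510787, -1.34342678]), 'wrist_torque': array([-0.03494002, -0.00216174, -0.02423216]), 'finger_force': 0.0, 'width': 0.09420817121432468}
scene [ 1.32715375 -0.43185262  0.69724704] 1Traceback (most recent call last):
  File "<stdin>", line 6, in <module>
  File "h.py", line 8, in atz
    e,d=ray(p,xy); return e+d*(z-e[2])/d[2]
                                       ~^^^
IndexError: invalid index to scalar variable.
```

```bash
python3 - <<'E'
from h import *
p=eyes.snapshot("scene"); print(p["rotation"],p["D"],p["camera_matrix"])
E
sed -i 's/np.array(p\["rotation"\])/rot(p)/g' h.py
cat >> h.py <<'E'
def rot(p):
    r=np.array(p["rotation"],float)
    return r if r.ndim==2 else R.from_euler("xyz",r).as_matrix() if r.size==3 else R.from_quat(r).as_matrix()
E
python3 - <<'E'
from h import *
for n in("scene","top"):
    p=eyes.snapshot(n); save(p,n+"0.png"); print(n,p["eye"],p["shot"])
    for q,z in (("clamp",0),("camera",0),("knob_grip",.08),("camera_grip",.042),("camera_toe",0),("backstop",.006),("pad",.02),("rabbit",0),("stacking_cup",0),("sippy_cup",0),("wooden_box",0)):
        for r in models.tip_of(p,q): print(q,round(r["confidence"],2),np.round(r["xy"],1),atz(p,r["xy"],z).round(4))
E
```

```text
[0.95208549 0.02165951 1.0601332 ] [-0.05522605  0.          0.          0.          0.        ] [[457.71979125   0.         313.082073  ]
 [  0.         457.71979125 250.32668502]
 [  0.           0.           1.        ]]
scene [ 1.32715375 -0.43185262  0.69724704] 3
clamp 0.93 [352.3 285.2] [0.6373 0.0438 0.    ]
clamp 0.89 [355.4 200.8] [0.3024 0.2748 0.    ]
camera 0.86 [211.5 290.8] [ 0.4853 -0.2525  0.    ]
camera 0.8 [260.6 286.1] [ 0.5288 -0.1451  0.    ]
knob_grip 0.69 [351.4 258.3] [0.636  0.0395 0.08  ]
knob_grip 0.56 [353.6 173.6] [0.277  0.2822 0.08  ]
camera_grip 0.72 [253.4 274.4] [ 0.5297 -0.1596  0.042 ]
camera_grip 0.57 [208.8 275.4] [ 0.48   -0.2506  0.042 ]
camera_toe 0.95 [224.7 314.7] [ 0.5787 -0.2541  0.    ]
camera_toe 0.87 [305.4 290.8] [ 0.5983 -0.0615  0.    ]
camera_toe 0.17 [227.2 357.4] [ 0.6982 -0.2933  0.    ]
pad 0.58 [349.7 258.6] [0.5676 0.081  0.02  ]
rabbit 0.63 [400.9 220.8] [0.4676 0.3217 0.    ]
rabbit 0.33 [211.9 289.8] [ 0.4823 -0.2505  0.    ]
stacking_cup 0.64 [228.8 356.5] [ 0.6976 -0.2897  0.    ]
sippy_cup 0.66 [458.1 274.9] [0.7365 0.2
[... 267 characters left out ...]
[424.1 278.1] [ 0.4769 -0.256   0.    ]
camera 0.59 [381.5 257. ] [ 0.5322 -0.1513  0.    ]
knob_grip 0.89 [206.  351.9] [0.3132 0.27   0.08  ]
knob_grip 0.73 [299.2 215.2] [0.629  0.0491 0.08  ]
knob_grip 0.28 [427.2 279. ] [ 0.4709 -0.2479  0.08  ]
camera_grip 0.94 [428.2 276.6] [ 0.4783 -0.2581  0.042 ]
camera_grip 0.74 [383.8 251.5] [ 0.5417 -0.1529  0.042 ]
camera_toe 0.94 [347.8 229.9] [ 0.6028 -0.0687  0.    ]
camera_toe 0.88 [420.2 236.8] [ 0.5811 -0.251   0.    ]
rabbit 0.73 [193.8 285. ] [0.4717 0.3212 0.    ]
stacking_cup 0.64 [431.5 191.4] [ 0.6976 -0.2858  0.    ]
sippy_cup 0.71 [210.7 178.1] [0.746  0.2811 0.    ]
wooden_box 0.83 [319.  150.4] [ 8.125e-01 -1.000e-04  0.000e+00]
```

View pics/scene0.png

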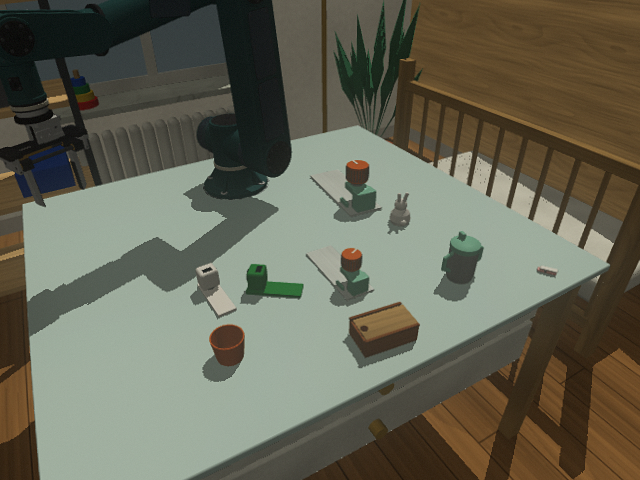

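View pics/top0.png

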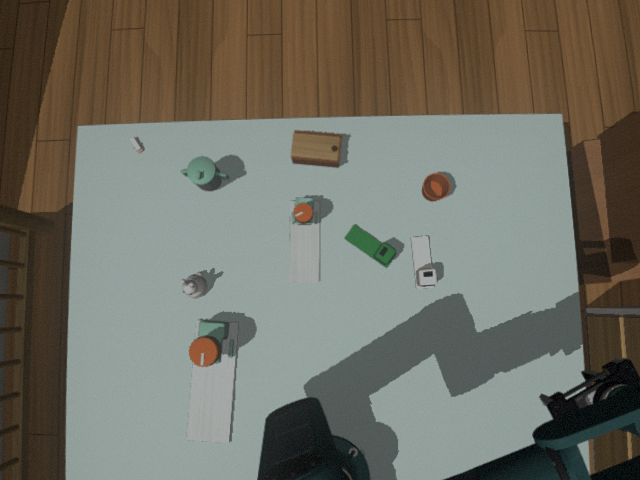

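Candidates: camera – white at top (427,275)/scene (208,280) versus green look-alike at top (372,247)/scene (272,284). I choose the white one. Clamp – small at top (303,212)/scene (352,270) versus big at top (206,350)/scene (357,185). I choose the small one. Next I fit the poses by edges and check them in a crop.

```bash
cat >> h.py <<'E'
from scipy.optimize import differential_evolution
from scipy.ndimage import map_coordinates
def rect(x0,x1,y0,y1,z): return [((x0,y0,z),(x1,y0,z)),((x1,y0,z),(x1,y1,z)),((x1,y1,z),(x0,y1,z)),((x0,y1,z),(x0,y0,z))]
CAM=rect(-.026,.104,-.022,.022,.008)[:3]+rect(-.02,.02,-.022,.022,.06)
CLP=[((-.16,-.037,.006),(.0,-.037,.006)),((-.16,.037,.006),(.0,.037,.006)),((-.16,-.037,.006),(-.16,.037,.006))]
def place(seg,q,n=40):
    t=np.linspace(.03,.97,n)[:,None]; c,s=np.cos(q[2]),np.sin(q[2]); M=np.array([[c,-s,0],[s,c,0],[0,0,1]])
    return [((1-t)*np.array(a)+t*np.array(b))@M.T+[q[0],q[1],q[3] if len(q)>3 else 0] for a,b in seg]
def fit(ps,seg,q0,w=(.02,.02,.15),zb=0):
    gs=[]
    for p in ps:
        im=cv2.GaussianBlur(p["color"].astype(np.float32),(0,0),.8)
        gs.append([(cv2.Sobel(im[:,:,k],cv2.CV_32F,1,0),cv2.Sobel(im[:,:,k],cv2.CV_32F,0,1)) for k in range(3)])
    def cost(q):
        s=0
        for p,g in zip(ps,gs):
            for P in place(seg,[*q,zb]):
                u=proj(p,P); d=u[-1]-u[0]; L=np.linalg.norm(d); n=np.array([-d[1],d[0]])/L
                v=sum(np.abs(map_coordinates(gx,u.T[::-1],order=1)*n[0]+map_coordinates(gy,u.T[::-1],order=1)*n[1]) for gx,gy in g)
                s-=np.minimum(v,250).mean()*L
        return s
    r=differential_evolution(cost,[(a-b,a+b) for a,b in zip(q0,w)],seed=1,popsize=20,tol=1e-6); return r.x,r.fun
def overlay(p,items,box,f,n):
    x0,y0,x1,y1=box; im=cv2.resize(p["color"][y0:y1,x0:x1,::-1],None,fx=f,fy=f,interpolation=cv2.INTER_CUBIC)
    for seg,q in items:
        for P in place(seg,q):
            u=(proj(p,P)-[x0,y0]+.5)*f; cv2.polylines(im,[u.astype(int)],False,(255,0,255),1)
    if n: cv2.imwrite("pics/"+n,im)
    return im
E
python3 - <<'E'
from h import *
ps=[eyes.snapshot("top"),eyes.snapshot("scene")]
qs={}
for nm,seg,q0 in(("cam",CAM,(.479,-.255,.05)),("clp",CLP,(.636,.045,0.))):
    for k in([ps[0]],[ps[1]],ps):
        qs[nm],c=fit(k,seg,q0); print(nm,qs[nm].round(4),c)
it=[(CAM,qs["cam"]),(CLP,qs["clp"])]
a=overlay(ps[0],it,(285,190,335,290),6,None); b=overlay(ps[0],it,(395,225,445,295),8,None)
c=overlay(ps[1],it,(190,255,240,320),8,None); 
H=600; pad=lambda x:np.pad(x[:H],((0,H-min(H,x.shape[0])),(0,0),(0,0)))
m=np.hstack([pad(a),pad(b)]); cv2.imwrite("pics/fit1.png",cv2.resize(m,None,fx=1,fy=1))
d=overlay(ps[1],it,(300,235,380,300),5,None); cv2.imwrite("pics/fit2.png",np.hstack([pad(c),pad(d)])[:520,:800])
E
```

```text
cam [ 0.4757 -0.2548  0.0344] -32826.605778926925
cam [ 0.4818 -0.2551  0.0805] -27802.38055160673
cam [ 0.4759 -0.2545  0.0753] -59063.208328125154
clp [ 0.636   0.0352 -0.0203] -16896.700302873087
clp [0.6319 0.0468 0.022 ] -16313.658271099504
clp [ 0.6337  0.0428 -0.0195] -32089.10072375808
```

View pics/fit1.png

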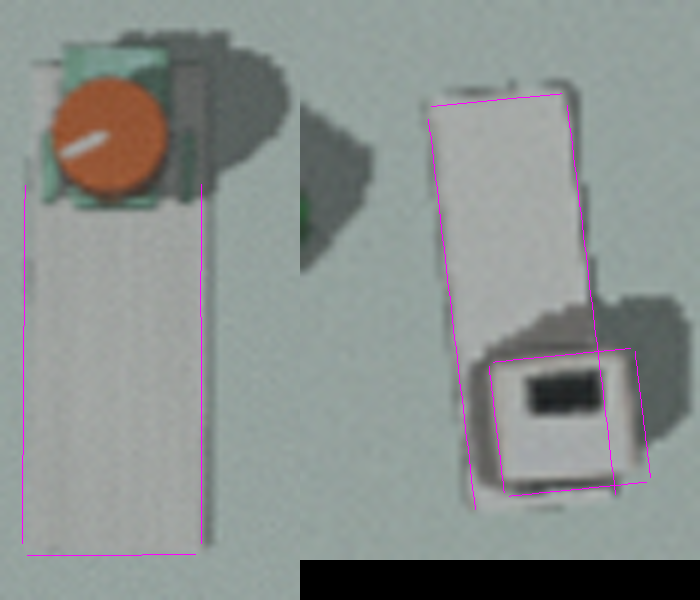

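View pics/fit2.png

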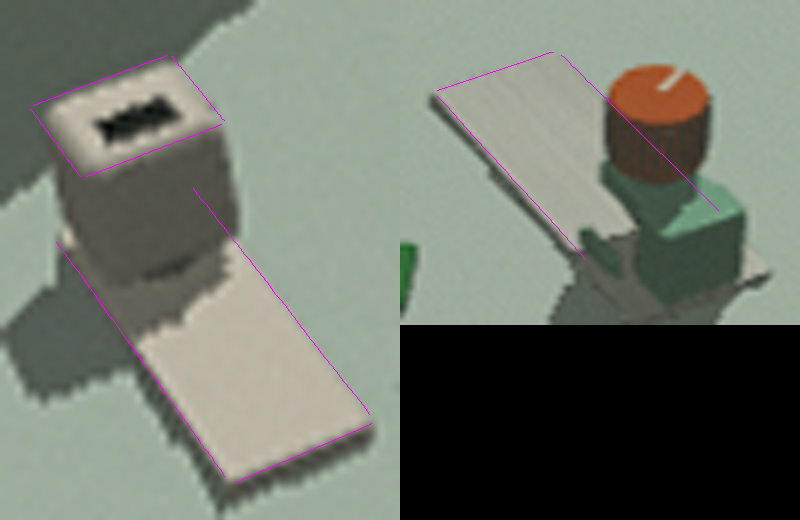

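```bash
cat >> h.py <<'E'
def box(x0,x1,y0,y1,z0,z1): return np.array([(x,y,z) for x in(x0,x1) for y in(y0,y1) for z in(z0,z1)],float)
FOOT=box(-.026,.104,-.022,.022,0,.008); HOUS=box(-.02,.02,-.022,.022,.014,.06); BASE=box(-.16,.045,-.037,.037,0,.006)
KEEP=box(-.045,.06,-.045,.045,0,.095)
def tr(b,q): c,s=np.cos(q[2]),np.sin(q[2]); return b@np.array([[c,s,0],[-s,c,0],[0,0,1]])+[q[0],q[1],q[3] if len(q)>3 else 0]
def hullmask(p,bs,q,roi,S=8):
    x0,y0,x1,y1=roi; m=np.zeros(((y1-y0)*S,(x1-x0)*S),np.uint8)
    for b in bs:
        u=(proj(p,tr(b,q))-[x0,y0]+.5)*S; cv2.fillConvexPoly(m,cv2.convexHull(u.astype(np.float32)).astype(np.int32),255)
    return cv2.resize(m,(x1-x0,y1-y0),interpolation=cv2.INTER_AREA)/255.
def soft(p,roi):
    x0,y0,x1,y1=roi; c=cv2.GaussianBlur(p["color"].astype(np.float32),(0,0),.5)[y0:y1,x0:x1]+2
    return np.log(c[:,:,0]/c[:,:,1])
def silfit(views,bs,q0,excl=None,w=(.015,.02,.1)):
    from scipy.optimize import minimize
    D=[]
    for p,roi in views:
        v=soft(p,roi); m=hullmask(p,bs,q0,roi)
        W=np.ones(v.shape) if excl is None else 1.-(hullmask(p,[excl],q0,roi)>0)
        bg=np.median(v[(m==0)&(W>0)]); fg=np.median(v[(m>.9)&(W>0)]); D.append((p,roi,np.clip((v-bg)/(fg-bg),0,1),W))
    f=lambda q:sum((W*np.abs(hullmask(p,bs,q,roi)-s)).sum() for p,roi,s,W in D)
    r=differential_evolution(f,[(a-b,a+b) for a,b in zip(q0,w)],seed=1,popsize=12,maxiter=40,tol=1e-4); return r.x,r.fun
E
python3 - <<'E'
from h import *
T,S=eyes.snapshot("top"),eyes.snapshot("scene")
ct,cs=(T,(400,228,450,296)),(S,(188,255,242,322)); bt,bs=(T,(280,215,330,292)),(S,(298,238,360,300))
for nm,b,q0,e,vs in(("cam",[FOOT,HOUS],(.478,-.255,.06),None,(ct,cs)),("clp",[BASE],(.634,.043,-.01),KEEP,(bt,bs))):
    for k in([vs[0]],[vs[1]],vs):
        q,c=silfit(k,b,q0,e); print(nm,q.round(4),round(c,1))
E
```

```text
cam [ 0.4786 -0.2538  0.0603] 164.7
cam [ 0.474  -0.2527  0.0497] 184.8
cam [ 0.4779 -0.2537  0.06  ] 372.9
clp [ 0.6347  0.0409 -0.0179] 115.7
clp [ 0.6333  0.0416 -0.0297] 56.2
clp [ 0.6346  0.0409 -0.018 ] 193.7
```

Run:
```python
from h import *
q=np.array([.6346,.0409,-.018])
for n in("top","scene"):
    p=eyes.snapshot(n); c=p["color"].astype(float)
    m=((c[:,:,0]>1.8*c[:,:,1])&(c[:,:,0]>100)).astype(np.uint8)
    k,l,st,ce=cv2.connectedComponentsWithStats(m)
    for i in range(1,k):
        if st[i,4]>60: print(n,ce[i].round(1),st[i],atz(p,ce[i],.092).round(4))
    a=np.linspace(0,6.28,30); d=np.c_[.024*np.cos(a),.024*np.sin(a),0*a+.092]+[*q[:2],0]
    print(proj(p,d).mean(0),proj(p,d).min(0),proj(p,d).max(0))
```

```text
[302.36017314 211.56325221] [292.19210456 201.87942815] [312.52541603 221.89813093]
scene [357.4 164.7] [347 160  21   9 129] [0.2519 0.3125 0.092 ]
scene [350.9 254.1] [342 249  19  11 147] [0.6355 0.0381 0.092 ]
[351.9307933  253.75623374] [341.06707188 247.39230935] [362.36601928 259.84957278]
```

```bash
cat >> h.py <<'E'
def go(x,y,z,yaw):
    o=robot.get_obs(); M=R.from_euler("xyz",o["ee_rot"]); d=M.inv().apply(np.array([x,y,z])-o["tool_pos"])*1000
    w=(M.inv()*R.from_euler("xyz",[np.pi,0,yaw])).as_rotvec(); print("t",round(o["time"],2),"pos",o["tool_pos"].round(4),"rpy",o["ee_rot"].round(4),"F",o["wrist_force"].round(2),"T",o["wrist_torque"].round(3),"q6",o["joint_positions"][5].round(3),"w",round(o["width"],4))
    print("shift mm",d.round(1),"turn",w.round(4))
E
python3 -c "
from h import *
go(.478,-.2537,.322,.06)"
```

```text
t 1.65 pos [ 0.2351 -0.4972  0.4047] rpy [3.1415e+00 1.0000e-04 4.4180e-01] F [-0.55  0.66  0.  ] T [-0.05   0.051 -0.03 ] q6 -0.103 w 0.0938
shift mm [ 323.6 -116.3   82.7] turn [1.000e-04 0.000e+00 3.818e-01]
```

Call:
step_arm:
  commands:
    - [[40,-14.5,10,0,0,0,80],[40,-14.5,10,0,0,0,80],[40,-14.5,10,0,0,0,80],[40,-14.5,10,0,0,0,80],[40,-14.5,10,0,0,0,80],[40,-14.5,10,0,0,0,80],[40,-14.5,10,0,0,0,80],[40,-14.5,10,0,0,0,80],[0,0,0,0,0,0.13,80],[0,0,0,0,0,0.13,80],[0,0,0,0,0,0.12,80],[0,0,0,0,0,0,80],[0,0,0,0,0,0,80]]

```text
time: 3.28
tool_pos: [0.4748, -0.2555, 0.3247]
ee_rot: [3.142, -0.0, 0.063]
wrist_force: [-0.1, 0.2, 0.3]
width: 0.08
finger_force: 0.0
```

```bash
python3 -c "
from h import *
go(.478,-.2537,.224,.06)"
```

```text
t 3.27 pos [ 0.4748 -0.2555  0.3247] rpy [ 3.1415 -0.      0.0634] F [-0.14  0.17  0.31] T [ 0.034  0.001 -0.013] q6 0.908 w 0.08
shift mm [  3.3  -1.6 100.7] turn [ 0.0001 -0.      0.0034]
```

Call:
step_arm:
  commands:
    - [[3.3,-1.6,0,0,0,0.003,70],[0,0,25,0,0,0,70],[0,0,25,0,0,0,70],[0,0,25,0,0,0,70],[0,0,15,0,0,0,70],[0,0,10,0,0,0,70],[0,0,0,0,0,0,70]]

```text
time: 4.15
tool_pos: [0.478, -0.2537, 0.2243]
ee_rot: [-3.141, 0.001, 0.059]
wrist_force: [0.3, -0.4, -0.1]
width: 0.0697
finger_force: 0.0
```

Run:
```python
from h import *
go(.478,-.2537,.224,.06)
p=eyes.snapshot("scene"); cv2.imwrite("pics/pre.png",cv2.resize(p["color"][200:350,130:330,::-1],None,fx=4,fy=4))
```

```text
t 4.15 pos [ 0.478  -0.2537  0.2243] rpy [-3.1411e+00  7.0000e-04  5.8900e-02] F [ 0.31 -0.45 -0.07] T [ 0.083  0.018 -0.005] q6 0.919 w 0.0697
shift mm [-0.   0.   0.3] turn [-0.0005  0.0007 -0.0011]
```

View pics/pre.png

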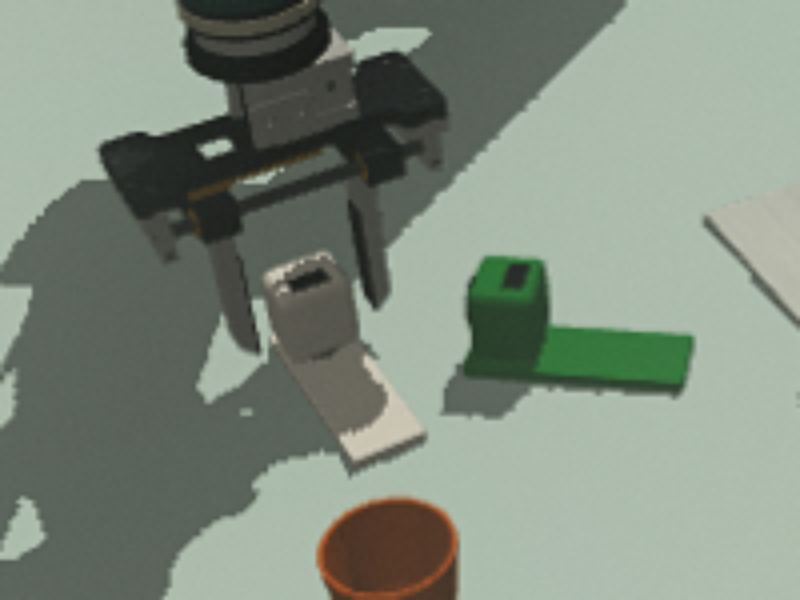

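The fingers straddle the white housing (crop 310,300), and the green one (505,300) is clear. I close and lift.

Call:
step_arm:
  commands:
    - [[0,0,0,0,0,0,30],[0,0,0,0,0,0,30],[0,0,0,0,0,0,30],[0,0,0,0,0,0,30],[0,0,-5,0,0,0,30],[0,0,-15,0,0,0,30],[0,0,-20,0,0,0,30],[0,0,-20,0,0,0,30],[0,0,0,0,0,0,30],[0,0,0,0,0,0,30]]

```text
time: 5.45
tool_pos: [0.4778, -0.2536, 0.2843]
ee_rot: [-3.141, 0.001, 0.059]
wrist_force: [-0.5, -0.2, -2.3]
width: 0.0438
finger_force: 30.0
```

Run:
```python
from h import *
go(.47,.045,.284,-.018)
o=robot.get_obs(); T,S=eyes.snapshot("top"),eyes.snapshot("scene")
# camera origin pose at z offset
zb=o["tool_pos"][2]-.2243
for nm,views in (("S",[(S,(205,245,245,320))]),("T",[(T,(395,195,450,250))])):
    q0=(.478,-.2537,.06,zb)
    q,c=silfit(views,[FOOT],q0,box(-.06,.025,-.09,.09,0.012,.3),w=(.012,.012,.1,.003)); print(nm,q.round(4),round(c,1))
save(S,"h.png"); save(T,"ht.png")
```

```text
t 5.45 pos [ 0.4778 -0.2536  0.2843] rpy [-3.1413e+00  6.0000e-04  5.8800e-02] F [-0.45 -0.2  -2.28] T [0.037 0.048 0.069] q6 0.919 w 0.0438
shift mm [   9.7 -298.5    0.4] turn [-0.0003  0.0006  0.0768]
S [ 0.4699 -0.254   0.0765  0.057 ] 50.4
T [ 0.4782 -0.2552  0.0762  0.0608] 241.4
```

Call:
step_arm:
  commands:
    - [[0,0,-20,0,0,0,30],[0,0,-20,0,0,0,30],[0,-9.5,0,0,0,0,30],[0,-20,0,0,0,0,30],[0,-35,0,0,0,0,30],[0,-35,0,0,0,0,30],[4,-35,0,0,0,0,30],[5,-35,0,0,0,0,30],[5,-35,0,0,0,0,30],[5,-35,0,0,0,0,30],[5,-25,0,0,0,0.02,30],[5,-20,0,0,0,0.03,30],[5,-10,0,0,0,0.027,30],[0,0,20,0,0,0,30],[0,0,20,0,0,0,30],[0,0,20,0,0,0,30],[0,0,0,0,0,0,30],[0,0,0,0,0,0,30]]

```text
time: 7.8
tool_pos: [0.4952, 0.0425, 0.2647]
ee_rot: [-3.142, 0.0, -0.018]
wrist_force: [-0.1, 0.3, -2.4]
width: 0.0438
finger_force: 30.0
```

Run:
```python
from h import *
go(.4946,.0425,.232,-.018)
T,S=eyes.snapshot("top"),eyes.snapshot("scene")
a=cv2.resize(T["color"][195:295,270:350,::-1],None,fx=5,fy=5); b=cv2.resize(S["color"][215:315,290:370,::-1],None,fx=5,fy=5)
cv2.imwrite("pics/ent.png",np.hstack([a,b]))
```

```text
t 7.8 pos [0.4952 0.0425 0.2647] rpy [-3.1415e+00  3.0000e-04 -1.7500e-02] F [-0.13  0.3  -2.41] T [ 0.005  0.066 -0.001] q6 1.56 w 0.0438
shift mm [-0.6  0.  32.7] turn [-0.0001  0.0003  0.0005]
```

View pics/ent.png

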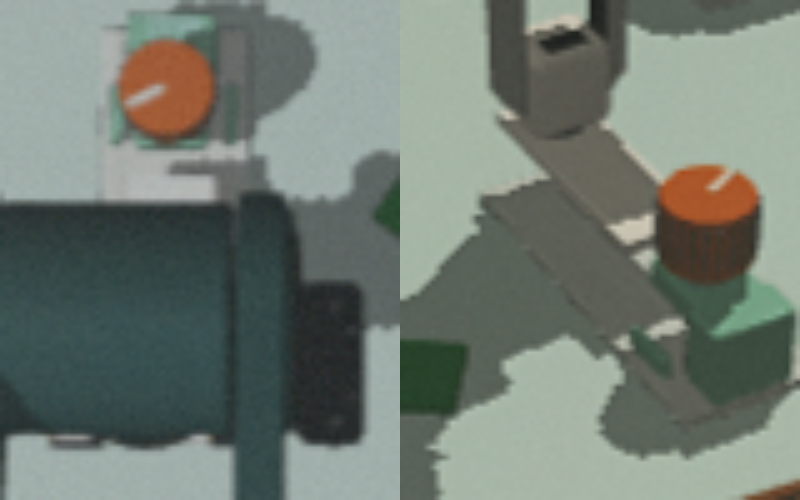

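Call:
step_arm:
  commands:
    - [[0,0,15,0,0,0,30],[0,0,12,0,0,0,30],[0,0,5,0,0,0,30],[0,0,1,0,0,0,30],[0,0,0,0,0,0,30]]

```text
time: 8.52
tool_pos: [0.4957, 0.0419, 0.2316]
ee_rot: [3.142, -0.0, -0.018]
wrist_force: [-0.2, -0.8, -1.9]
width: 0.044
finger_force: 30.0
```

Call:
step_arm:
  commands:
    - [[0,0,0.5,0,0,0,30],[0,0,0.5,0,0,0,30],[0,0,0,0,0,0,30],[0,0,0,0,0,0,30]]

```text
time: 9.02
tool_pos: [0.4957, 0.0419, 0.2312]
ee_rot: [3.141, -0.001, -0.018]
wrist_force: [-1.0, 0.1, 2.6]
width: 0.0439
finger_force: 30.0
```

Call:
step_arm:
  commands:
    - [[0,0,-1,0,0,0,30],[5,0,0,0,0,0,30],[7,0,0,0,0,0,30],[6,0,0,0,0,0,30],[4,0,0,0,0,0,30],[0,0,0,0,0,0,30]]

```text
time: 9.78
tool_pos: [0.5179, 0.0415, 0.2316]
ee_rot: [3.142, 0.0, -0.018]
wrist_force: [-0.4, -0.1, -1.4]
width: 0.0438
finger_force: 30.0
```

Run:
```python
from h import *
o=robot.get_obs(); t=o["tool_pos"]; go(.6346-.088,.040+.0016,.232,-.018)
S=eyes.snapshot("scene"); T=eyes.snapshot("top")
it=[([((-.026,-.022,.008),(.104,-.022,.008)),((-.026,.022,.008),(.104,.022,.008)),((.104,-.022,.008),(.104,.022,.008)),((-.02,-.022,.06),(.02,-.022,.06))],[t[0],t[1],-.018,.006]),
 (CLP,[.6346,.040,-.018])]
a=overlay(S,it,(300,225,380,305),6,None);b=overlay(T,it,(280,195,330,275),6,None)
cv2.imwrite("pics/sl.png",np.hstack([a,b]))
```

```text
t 9.78 pos [0.5179 0.0415 0.2316] rpy [ 3.1415e+00  1.0000e-04 -1.8300e-02] F [-0.41 -0.1  -1.41] T [0.052 0.032 0.013] q6 1.56 w 0.0438
shift mm [28.7 -0.6 -0.4] turn [ 0.0001  0.0001 -0.0003]
```

View pics/sl.png

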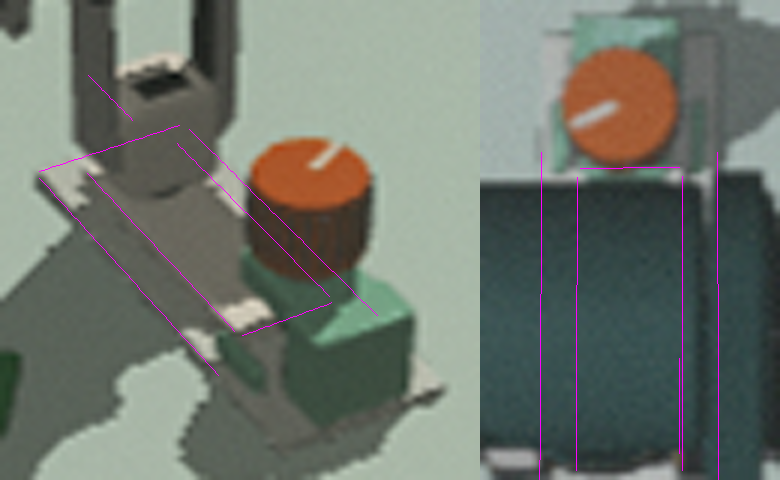

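Call:
step_arm:
  commands:
    - [[4,-0.5,0,0,0,0,30],[4,0,0,0,0,0,30],[4,0,0,0,0,0,30],[4,0,0,0,0,0,30],[3,0,0,0,0,0,30],[1,0,0,0,0,0,30],[0,0,0,0,0,0,30]]

```text
time: 10.75
tool_pos: [0.5376, 0.0417, 0.2316]
ee_rot: [3.142, 0.0, -0.018]
wrist_force: [0.2, -0.7, -1.2]
width: 0.044
finger_force: 30.0
```

Call:
step_arm:
  commands:
    - [[1,0,0,0,0,0,30],[1,0,0,0,0,0,30],[1,0,0,0,0,0,30],[1,0,0,0,0,0,30],[0,0,0,0,0,0,30]]

```text
time: 11.38
tool_pos: [0.5417, 0.0416, 0.2317]
ee_rot: [3.141, -0.0, -0.018]
wrist_force: [-1.3, 0.5, -1.3]
width: 0.0439
finger_force: 30.0
```

Call:
step_arm:
  commands:
    - [[0.5,0,0,0,0,0,30],[0.5,0,0,0,0,0,30],[0,0,0,0,0,0,30]]

```text
time: 11.75
tool_pos: [0.5426, 0.0416, 0.2316]
ee_rot: [3.142, 0.0, -0.018]
wrist_force: [-0.3, -0.1, -2.3]
width: 0.0439
finger_force: 30.0
```

Call:
step_arm:
  commands:
    - [[0.5,0,0,0,0,0,30],[0.5,0,0,0,0,0,30],[0,0,0,0,0,0,30]]

```text
time: 12.12
tool_pos: [0.5436, 0.0416, 0.2317]
ee_rot: [3.142, -0.0, -0.018]
wrist_force: [0.2, -0.4, -1.6]
width: 0.0438
finger_force: 30.0
```

Call:
step_arm:
  commands:
    - [[0.5,0,0,0,0,0,30],[0,0,0,0,0,0,30]]

```text
time: 12.38
tool_pos: [0.5441, 0.0416, 0.2317]
ee_rot: [3.141, -0.0, -0.018]
wrist_force: [0.2, -0.8, -1.5]
width: 0.0439
finger_force: 30.0
```

Call:
step_arm:
  commands:
    - [[0.5,0,0,0,0,0,30],[0,0,0,0,0,0,30]]

```text
time: 12.62
tool_pos: [0.5446, 0.0416, 0.2317]
ee_rot: [3.142, -0.0, -0.018]
wrist_force: [-0.3, -0.2, -0.4]
width: 0.0436
finger_force: 30.0
```

Call:
step_arm:
  commands:
    - [[0.5,0,0,0,0,0,30],[0.5,0,0,0,0,0,30],[0,0,0,0,0,0,30]]

```text
time: 13.0
tool_pos: [0.5456, 0.0416, 0.2316]
ee_rot: [3.142, 0.0, -0.018]
wrist_force: [0.9, 0.9, -2.1]
width: 0.0435
finger_force: 30.0
```

Call:
step_arm:
  commands:
    - [[0.5,0,0,0,0,0,30],[0,0,0,0,0,0,30]]

```text
time: 13.25
tool_pos: [0.5461, 0.0415, 0.2317]
ee_rot: [3.141, -0.0, -0.018]
wrist_force: [-0.6, -0.3, -1.7]
width: 0.0438
finger_force: 30.0
```

Call:
step_arm:
  commands:
    - [[0.5,0,0,0,0,0,30],[0,0,0,0,0,0,30]]

```text
time: 13.5
tool_pos: [0.5466, 0.0415, 0.2317]
ee_rot: [3.142, -0.0, -0.018]
wrist_force: [0.1, 0.2, -1.8]
width: 0.044
finger_force: 30.0
```

Call:
step_arm:
  commands:
    - [[0.5,0,0,0,0,0,30],[0,0,0,0,0,0,30]]

```text
time: 13.75
tool_pos: [0.5469, 0.0415, 0.2316]
ee_rot: [3.141, 0.001, -0.018]
wrist_force: [-1.0, -0.0, -1.0]
width: 0.0439
finger_force: 30.0
```

Call:
step_arm:
  commands:
    - [[0.5,0,0,0,0,0,30],[0,0,0,0,0,0,30]]

```text
time: 14.0
tool_pos: [0.5472, 0.0415, 0.2315]
ee_rot: [3.142, 0.002, -0.018]
wrist_force: [-3.4, 0.4, 0.3]
width: 0.0438
finger_force: 30.0
```

Call:
step_arm:
  commands:
    - [[-0.2,0,0.4,0,0,0,30],[0,0,0.3,0,0,0,30],[0,0,0,0,0,0,30],[0,0,0,0,0,0,30]]

```text
time: 14.5
tool_pos: [0.5471, 0.0415, 0.2312]
ee_rot: [3.141, 0.001, -0.018]
wrist_force: [-6.2, 0.4, 1.5]
width: 0.0439
finger_force: 30.0
```

Call:
step_arm:
  commands:
    - [[0,0,0,0,0,0,48],[0,0,0,0,0,0,54],[0,0,0,0,0,0,60],[0,0,0,0,0,0,70],[0,0,0,0,0,0,70],[0,0,0,0,0,0,70]]

```text
time: 15.25
tool_pos: [0.5474, 0.0415, 0.2309]
ee_rot: [3.142, -0.0, -0.018]
wrist_force: [-0.4, 0.2, 0.3]
width: 0.0702
finger_force: 0.0
```

Run:
```python
from h import *
go(.6346,.040,.330,1.4)
```

```text
t 15.25 pos [0.5474 0.0415 0.2309] rpy [ 3.1415e+00 -1.0000e-04 -1.8200e-02] F [-0.43  0.22  0.35] T [ 0.043 -0.018 -0.016] q6 1.561 w 0.0702
shift mm [ 87.2  -0.1 -99. ] turn [ 1.0000e-04 -0.0000e+00 -1.4182e+00]
```

Call:
step_arm:
  commands:
    - [[0,0,-20,0,0,0,70],[0,0,-40,0,0,0,70],[0,0,-39,0,0,0,70],[20,0,0,0,0,0,70],[40,0,0,0,0,0,70],[27.2,0,0,0,0,0,70],[0,0,0,0,0,-0.18,70],[0,0,0,0,0,-0.18,70],[0,0,0,0,0,-0.18,70],[0,0,0,0,0,-0.18,70],[0,0,0,0,0,-0.18,70],[0,0,0,0,0,-0.18,70],[0,0,0,0,0,-0.18,70],[0,0,0,0,0,-0.18,70],[0,0,0,0,0,-0.18,70],[0,0,0,0,0,-0.18,70],[0,0,0,0,0,-0.18,70],[0,0,0,0,0,-0.18,70],[0,0,0,0,0,-0.18,70],[0,0,0,0,0,-0.18,70]]

```text
time: 17.75
tool_pos: [0.6346, 0.0399, 0.3298]
ee_rot: [-3.141, -0.0, 2.508]
wrist_force: [-0.0, -0.4, 0.1]
width: 0.0698
finger_force: 0.0
```

Call:
step_arm:
  commands:
    - [[0,0,0,0,0,-0.18,70],[0,0,0,0,0,-0.18,70],[0,0,0,0,0,0,70],[0,0,0,0,0,0,70]]

```text
time: 18.25
tool_pos: [0.6346, 0.0399, 0.3299]
ee_rot: [-3.141, -0.0, 2.859]
wrist_force: [-0.7, -0.2, -0.5]
width: 0.07
finger_force: 0.0
```

Run:
```python
from h import *
go(.6346,.040,.260,2.86)
T,S=eyes.snapshot("top"),eyes.snapshot("scene")
it=[(CAM,[.5471,.0415,-.018,.006]),(CLP,[.6346,.040,-.018])]
a=overlay(S,it,(290,215,370,305),6,None)
b=cv2.resize(S["color"][215:305,290:370,::-1],None,fx=4,fy=4)[:540]; b=np.pad(b,((0,540-b.shape[0]),(0,0),(0,0)))
cv2.imwrite("pics/in.png",np.hstack([a,b])[:600,:800])
```

```text
t 18.25 pos [0.6346 0.0399 0.3299] rpy [-3.1415e+00 -1.0000e-04  2.8593e+00] F [-0.68 -0.16 -0.54] T [ 0.004 -0.191 -0.008] q6 -1.315 w 0.07
shift mm [-0.   0.1 69.9] turn [-0.0001 -0.0001 -0.0007]
```

View pics/in.png

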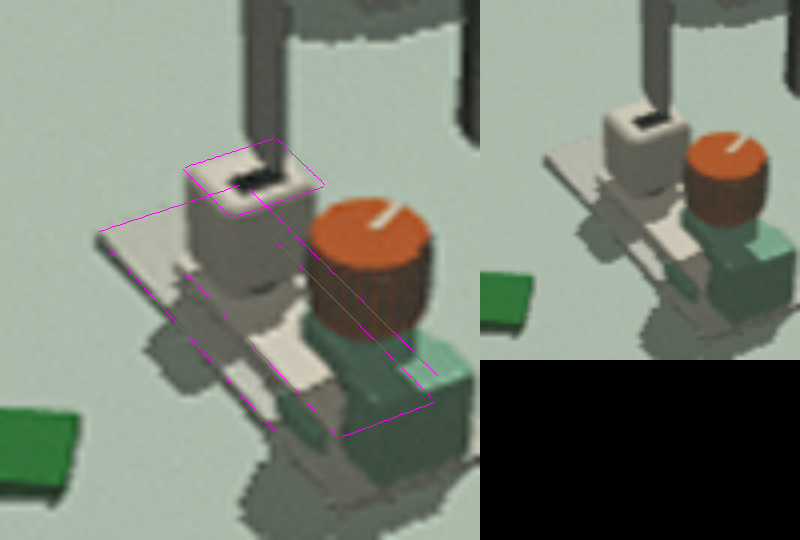

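The camera (crop 255,210) sits in place, with its foot passing between the cheeks under the arm. Now I descend on the knob and grip it.

Call:
step_arm:
  commands:
    - [[0,0,20,0,0,0,70],[0,0,25,0,0,0,70],[0,0,15,0,0,0,70],[0,0,10,0,0,0,70],[0,0,0,0,0,0,70],[0,0,0,0,0,0,30],[0,0,0,0,0,0,30],[0,0,0,0,0,0,30],[0,0,0,0,0,0,30]]

```text
time: 19.48
tool_pos: [0.6348, 0.0402, 0.2609]
ee_rot: [3.141, 0.002, 2.862]
wrist_force: [0.6, 1.2, 2.2]
width: 0.0456
finger_force: 30.0
```

Run:
```python
from h import *
go(.6346,.040,.260,2.86)
```

```text
t 19.48 pos [0.6348 0.0402 0.2609] rpy [3.1405e+00 1.6000e-03 2.8620e+00] F [0.64 1.16 2.24] T [ 0.317 -0.199 -0.033] q6 -1.317 w 0.0456
shift mm [ 0.1 -0.3  0.9] turn [0.0011 0.0016 0.002 ]
```

Call:
step_arm:
  commands:
    - [[0,0,0,0,0,0.1,30],[0,0,0,0,0,0.1,30],[0,0,0,0,0,0.1,30],[0,0,0,0,0,0.1,30],[0,0,0,0,0,0.1,30],[0,0,0,0,0,0.1,30],[0,0,0,0,0,0.1,30],[0,0,0,0,0,0.1,30],[0,0,0,0,0,0.1,30],[0,0,0,0,0,0.1,30],[0,0,0,0,0,0,30]]

```text
time: 20.85
tool_pos: [0.6345, 0.0398, 0.2608]
ee_rot: [3.141, 0.001, 1.863]
wrist_force: [-1.8, 1.1, 3.8]
width: 0.0458
finger_force: 30.0
```

```bash
cat > tq.py <<'E'
from h import *
for i in range(4):
    o=robot.get_obs(); print(round(o["time"],2),"yaw",round(o["ee_rot"][2],3),"turned",round(2.862-o["ee_rot"][2],3),"T",o["wrist_torque"].round(3),"q6 tau",o["joint_torque"][5].round(3),"F",o["wrist_force"].round(1))
    if i<3: eyes.snapshot("top")
E
python3 tq.py
```

```text
20.85 yaw 1.863 turned 0.999 T [-0.075  0.275 -0.018] q6 tau 0.233 F [-1.8  1.1  3.8]
20.9 yaw 1.863 turned 0.999 T [-0.05   0.314  0.042] q6 tau 0.077 F [-1.7 -0.8  4.7]
20.95 yaw 1.863 turned 0.999 T [-0.106  0.373  0.045] q6 tau 0.033 F [-3.2 -1.   5.6]
21.0 yaw 1.863 turned 0.999 T [-0.113  0.374 -0.018] q6 tau 0.012 F [-2.4  0.5  6. ]
```

Call:
step_arm:
  commands:
    - [[0,0,0,0,0,0.1,30],[0,0,0,0,0,0.1,30]]

```text
time: 21.25
tool_pos: [0.6344, 0.0398, 0.2608]
ee_rot: [-3.141, 0.001, 1.66]
wrist_force: [-3.8, -0.5, 5.2]
width: 0.0454
finger_force: 30.0
```

```bash
python3 tq.py
```

```text
21.25 yaw 1.66 turned 1.202 T [-0.127  0.484  0.044] q6 tau -0.592 F [-3.8 -0.5  5.2]
21.3 yaw 1.657 turned 1.205 T [-0.115  0.479  0.02 ] q6 tau 0.258 F [-2.2 -0.5  4.9]
21.35 yaw 1.662 turned 1.2 T [-0.135  0.522  0.033] q6 tau 0.325 F [-2.6 -0.9  5.7]
21.4 yaw 1.663 turned 1.199 T [-0.131  0.507 -0.002] q6 tau 0.095 F [-3.3 -0.8  5.5]
```

Call:
step_arm:
  commands:
    - [[0,0,0,0,0,0.1,30],[0,0,0,0,0,0.1,30]]

```text
time: 21.65
tool_pos: [0.6343, 0.0398, 0.2607]
ee_rot: [-3.141, 0.001, 1.46]
wrist_force: [-3.4, 0.1, 6.4]
width: 0.0456
finger_force: 30.0
```

```bash
python3 tq.py
```

```text
21.65 yaw 1.46 turned 1.402 T [-0.122  0.624  0.074] q6 tau -0.587 F [-3.4  0.1  6.4]
21.7 yaw 1.457 turned 1.405 T [-0.082  0.527  0.068] q6 tau 0.269 F [-3.5 -0.6  6.1]
21.75 yaw 1.462 turned 1.4 T [-0.139  0.613  0.092] q6 tau 0.335 F [-3.9 -1.4  6.6]
21.8 yaw 1.463 turned 1.399 T [-0.08   0.589  0.06 ] q6 tau 0.105 F [-2.4  0.4  6.3]
```

Call:
step_arm:
  commands:
    - [[0,0,0,0,0,0.08,30],[0,0,0,0,0,0.07,30]]

```text
time: 22.05
tool_pos: [0.6342, 0.0398, 0.2608]
ee_rot: [-3.141, 0.001, 1.311]
wrist_force: [-3.9, -0.9, 6.8]
width: 0.0454
finger_force: 30.0
```

```bash
python3 tq.py
```

```text
22.05 yaw 1.311 turned 1.551 T [-0.119  0.633  0.09 ] q6 tau -0.361 F [-3.9 -0.9  6.8]
22.1 yaw 1.309 turned 1.553 T [-0.125  0.64   0.062] q6 tau 0.227 F [-3.8 -0.5  6.4]
22.15 yaw 1.312 turned 1.55 T [-0.111  0.68   0.11 ] q6 tau 0.27 F [-2.8 -0.6  6. ]
22.2 yaw 1.313 turned 1.549 T [-0.03   0.617  0.039] q6 tau 0.109 F [-3.5 -0.   5.6]
```

Call:
step_arm:
  commands:
    - [[0,0,0,0,0,0.08,30],[0,0,0,0,0,0.07,30]]

```text
time: 22.45
tool_pos: [0.6342, 0.0399, 0.2607]
ee_rot: [-3.141, 0.001, 1.161]
wrist_force: [-4.0, -0.1, 6.0]
width: 0.0458
finger_force: 30.0
```

```bash
python3 tq.py
```

```text
22.45 yaw 1.161 turned 1.701 T [-0.11   0.718  0.095] q6 tau -0.346 F [-4.  -0.1  6. ]
22.5 yaw 1.159 turned 1.703 T [-0.048  0.713  0.1  ] q6 tau 0.242 F [-4.6 -0.2  6.2]
22.55 yaw 1.162 turned 1.7 T [-0.077  0.731  0.061] q6 tau 0.285 F [-4.2 -0.4  5.8]
22.6 yaw 1.163 turned 1.699 T [-0.055  0.699  0.089] q6 tau 0.123 F [-3.7  0.2  6.6]
```

Call:
step_arm:
  commands:
    - [[0,0,0,0,0,0.08,30],[0,0,0,0,0,0.07,30]]

```text
time: 22.85
tool_pos: [0.6341, 0.0399, 0.2608]
ee_rot: [-3.141, 0.001, 1.011]
wrist_force: [-3.3, -0.1, 6.6]
width: 0.0457
finger_force: 30.0
```

```bash
python3 tq.py
```

```text
22.85 yaw 1.011 turned 1.851 T [-0.029  0.766  0.188] q6 tau -0.227 F [-3.3 -0.1  6.6]
22.9 yaw 1.009 turned 1.853 T [-0.066  0.718  0.181] q6 tau 0.371 F [-4.7 -0.4  6.2]
22.95 yaw 1.013 turned 1.849 T [-0.066  0.752  0.244] q6 tau 0.406 F [-3.5 -0.7  6.3]
23.0 yaw 1.013 turned 1.849 T [-0.027  0.731  0.175] q6 tau 0.243 F [-5.   0.3  5.8]
```

Call:
step_arm:
  commands:
    - [[0,0,0,0,0,0.08,30],[0,0,0,0,0,0.07,30]]

```text
time: 23.25
tool_pos: [0.6341, 0.04, 0.2608]
ee_rot: [-3.141, 0.001, 0.862]
wrist_force: [-4.3, 0.6, 5.9]
width: 0.0453
finger_force: 30.0
```

```bash
python3 tq.py
```

```text
23.25 yaw 0.862 turned 2.0 T [0.014 0.844 0.352] q6 tau -0.08 F [-4.3  0.6  5.9]
23.3 yaw 0.86 turned 2.002 T [-0.023  0.836  0.327] q6 tau 0.526 F [-3.4  0.4  6.6]
23.35 yaw 0.863 turned 1.999 T [-0.047  0.815  0.324] q6 tau 0.562 F [-4.4  0.3  6.3]
23.4 yaw 0.864 turned 1.998 T [-0.034  0.782  0.379] q6 tau 0.399 F [-3.2 -0.9  7.4]
```

Call:
step_arm:
  commands:
    - [[0,0,0,0,0,0.08,30],[0,0,0,0,0,0.07,30]]

```text
time: 23.65
tool_pos: [0.634, 0.0401, 0.2608]
ee_rot: [-3.141, 0.002, 0.712]
wrist_force: [-4.7, -0.5, 6.1]
width: 0.0458
finger_force: 30.0
```

```bash
python3 tq.py
```

```text
23.65 yaw 0.712 turned 2.15 T [0.048 0.906 0.397] q6 tau -0.084 F [-4.7 -0.5  6.1]
23.7 yaw 0.71 turned 2.152 T [-0.024  0.861  0.379] q6 tau 0.528 F [-4.4 -0.2  6.7]
23.75 yaw 0.713 turned 2.149 T [0.017 0.894 0.297] q6 tau 0.565 F [-4.8  0.2  6.6]
23.8 yaw 0.714 turned 2.148 T [-0.03   0.866  0.39 ] q6 tau 0.402 F [-4.5  0.9  6.7]
```

Call:
step_arm:
  commands:
    - [[0,0,0,0,0,0.08,30],[0,0,0,0,0,0.07,30]]

```text
time: 24.05
tool_pos: [0.634, 0.0401, 0.2608]
ee_rot: [-3.141, 0.002, 0.562]
wrist_force: [-3.7, 0.8, 7.4]
width: 0.0454
finger_force: 30.0
```

```bash
python3 tq.py
```

```text
24.05 yaw 0.562 turned 2.3 T [0.08  0.885 0.305] q6 tau -0.084 F [-3.7  0.8  7.4]
24.1 yaw 0.56 turned 2.302 T [0.077 0.876 0.377] q6 tau 0.528 F [-5.5  0.2  7.5]
24.15 yaw 0.563 turned 2.299 T [0.013 0.936 0.37 ] q6 tau 0.565 F [-4.9  0.1  6.2]
24.2 yaw 0.564 turned 2.298 T [0.018 0.934 0.353] q6 tau 0.402 F [-4.5 -0.4  7.5]
```

Call:
step_arm:
  commands:
    - [[0,0,0,0,0,0.09,30],[0,0,0,0,0,0.08,30],[0,0,0,0,0,0,30]]

```text
time: 24.58
tool_pos: [0.6339, 0.0402, 0.2607]
ee_rot: [-3.141, 0.002, 0.394]
wrist_force: [-5.2, -0.6, 7.1]
width: 0.0457
finger_force: 30.0
```

```bash
python3 tq.py
```

```text
24.57 yaw 0.394 turned 2.468 T [0.119 0.942 0.388] q6 tau 0.472 F [-5.2 -0.6  7.1]
24.62 yaw 0.394 turned 2.468 T [0.148 0.956 0.386] q6 tau 0.377 F [-4.2 -0.4  7.1]
24.68 yaw 0.394 turned 2.468 T [0.115 0.923 0.335] q6 tau 0.358 F [-4.3  1.1  8.1]
24.73 yaw 0.394 turned 2.468 T [0.15  0.896 0.36 ] q6 tau 0.355 F [-4.7  0.5  7. ]
```

Call:
step_arm:
  commands:
    - [[0,0,0,0,0,0,50],[0,0,0,0,0,0,60],[0,0,0,0,0,0,70],[0,0,0,0,0,0,70],[0,0,-10,0,0,0,70],[0,0,-25,0,0,0,70],[0,0,-40,0,0,0,70],[0,0,-50,0,0,0,70],[-40,0,-10,0,0,0,70],[-50,0,0,0,0,0,70],[-50,0,0,0,0,0,70],[-50,0,0,0,0,0,70],[0,0,0,0,0,0,70],[0,0,0,0,0,0,70]]

```text
time: 26.48
tool_pos: [0.4593, -0.0326, 0.396]
ee_rot: [3.14, -0.002, 0.392]
wrist_force: [0.7, -0.3, 0.3]
width: 0.0703
finger_force: 0.0
```

Run:
```python
from h import *
go(.5,.04,.4,0)
T,S=eyes.snapshot("top"),eyes.snapshot("scene")
a=cv2.resize(S["color"][215:305,290:370,::-1],None,fx=5,fy=5); b=cv2.resize(T["color"][195:285,280:340,::-1],None,fx=5,fy=5)
cv2.imwrite("pics/end.png",np.hstack([a,b]))
```

```text
t 26.48 pos [ 0.4593 -0.0326  0.396 ] rpy [ 3.1404e+00 -2.4000e-03  3.9160e-01] F [ 0.68 -0.27  0.27] T [-0.023  0.038  0.021] q6 0.985 w 0.0703
shift mm [ 65.3 -51.5  -3.9] turn [ 0.0007 -0.0026  0.3916]
```

View pics/end.png

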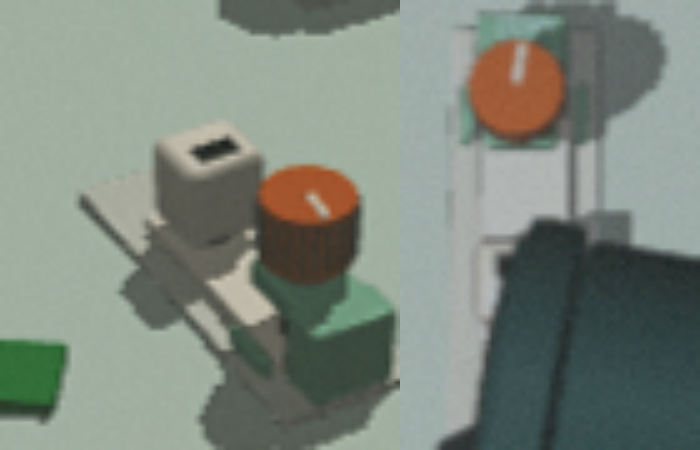

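The camera is held at crop (205,190) with its foot under the arm. The knob line turned about 2.2 rad, which fits 2.47 rad turned minus the cap's 0.3 rad spring-back. Torque sat flat at 0.36 N m for about 0.45 rad, so I hand in.

```bash
python3 -c "
from h import *
print(robot.close_job())"
```

```text
the job is handed in; nothing more can be done
None
```

I slid the camera's foot under the pad until its toe met the backstop (about 6 N at most). I then turned the knob until the clutch had slipped an estimated 0.45 rad (about 26°), let go clear of everything, and handed the job in at about 26.6 s; the hand-in gave no verdict.

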